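# Clamp the trilobite slab under the swing strap

### The arm

A 6-joint arm with a two-finger parallel gripper is mounted at the origin on the work surface. World frame = base frame: x ahead of the robot, y to its left, z up, the work surface at z = 0. Lengths are in m, angles in degrees, forces in N, time in s.
With the tool pointing down it reaches from about 0.35 to 0.875 m from the base axis. Payload 4.2 kg.
Tool frame: the origin (TCP) lies midway between the tips of the shut fingers; the grasp point (between the pads) lies 19 mm behind it (hold_point_z is the z of the grasp point in the tool frame, in m); z points along the fingers, y is the direction in which the jaws open and shut (so a half turn about z gives the same grasp; the last joint's range is limited). The gripper opens to 87 mm and grips with 3 to 60 N. Pads are 19 mm wide; open, the fingers measure 117 mm over their backs; the gripper's body (75 mm by 190 mm) begins 51 mm behind the grasp point.
Start: joints at [81.91, 22.042, 0.453, 0, -68.411, -14.817], TCP at [0.243, 0.576, 0.223] pointing down, gripper open.
Joint ranges: [-179.83, 179.83], [-69.29, 118.12], [-61.27, 80.66], [-181.25, 117.63], [-171.15, -9.14], [-177.46, 177.46]. Speed limits (degrees/s): [159.86, 159.86, 180, 180, 180, 180].

### API

Orientations are given as a 3x3 rotation matrix whose columns are the frame's x, y, z axes.
In Python, from station import * gives the robot as it stands. The module is installed in compiled form; this text tells all that it offers.
- The arm moves only by the tool jog_arm, never from a script. Its argument "moves" is a list of rows, each a list of 7 numbers: the closure, from -1 (fully open) to 1 (shut), then the shift along the tool's x, y, z in m, then the turn, a rotation vector about the tool's x, y, z in rad. In form: [[gripper, x, y, z, wx, wy, wz], ...]. A call has exactly 10 rows; each row is the pose to reach, as a shift and turn from the pose commanded when the call began, along the tool's axes at that moment; what a row does not reach only later rows make up. A row lasts 1/12 s, in which the tool goes at most 41.7 mm and 7.16 degrees, less where a joint would pass 70% of its speed; a pose out of reach is approached as far as the arm can. A call with a gripper value outside its range is refused whole. The fingers move at their own pace and stop on an object; the grip force is fixed at half the most. Time passes only in rows, so rows that repeat a pose let the fingers close, or fill a call up. It gives the time, the measured TCP pose, the force and the opening at its end, in the units of the state.
- sense(): the state, without advancing time (a new reading comes with each control period).
- capture(name): name is "scene" or "top" or "wrist"; returns a dict with "frame" (420x560x3 uint8, red, green, blue), "fov_y" (degrees; the focal length in pixels is half the picture's height over the tangent of half this angle, whatever the lens; pixels are square), "cx", "cy" (the principal point, pixels), "world_from_camera" (4x4, takes a point from camera to world coordinates). Camera axes: x right, y down, z forward; pixel columns grow to the right and rows downward; lengths in m; the calibration is good to about 2 mm. A picture is of the moment at which its call begins. There is no depth.
- finish_job(): hands the job in, once; it reports no verdict.
The state is a dict: "time_s": time; "joints": joint angles; "joint_velocities": joint speeds; "effort": joint torques, N m; "tcp_pos": TCP position; "ee_rot": TCP orientation; "wrist_force": force on the tool from outside, world axes, zero at the start; "moment": the same for the moment, N m; "gripper_width": opening from 0.0 (shut) to 1.0 (fully open).
Only numpy, scipy, OpenCV 4.12 (cv2) and the standard library are available. Lean on these libraries where they do the work, as an engineer would, in place of code of your own. Each camera call takes 0.05 s, during which the arm holds its last target.

### The job

Clamp the trilobite slab in its preparation fixture: with the side of a finger push the clamp strap round over the slab until it is against its stop pin, and then push the cam lever fully down so that the rubber pad holds the slab. Leave the lever up until the strap is over. Only push: grip and pick up nothing, and leave the slab and the other things on the table where they lie.

Things in the scene. Friction and masses are not known exactly. Their poses are not given: they have to be found in the camera images.
- fixture: Dark iron plate fixed to the table, 260 mm (its x) by 300 mm (its y), 18 mm high; origin under its centre, z up. The clamp's pillar, 38 mm across, stands at its x = +75 mm, y = 0; the slab lies on a thin mat on its -x half, beside steel locating pins 38 mm high. The strap's stop pin, 10 mm thick, top 84 mm above the table, stands at x = +30 mm, y = -19.5 mm.
- swing (a joint): Swing of the clamp strap about the pillar's vertical axis, rad. 0: against the stop pin, pointing along the plate's -x over the slab. Grows as the strap is opened, clockwise from above (at 1.57 it points along the plate's +y); range 0 to 2.0. It stays where it is left; turning it takes about 1.5 N at its end. The cam lever swings round with the strap.
- pivot (a point): Point on the pillar's axis, 76 mm above the table, level with the middle of the raised strap.
- strap_end (a point): Point on the strap's centre line, at mid-thickness, 110 mm from the pillar's axis. The strap is a flat steel bar 28 mm wide, 12 mm thick, with a round end 132 mm from the axis; lever up, it lies 70 to 82 mm above the table, lever down 7 mm lower. Its upright edges can be pushed from 30 to 125 mm from the axis. The pad's spindle sticks up to 95 mm above the table, 100 mm from the axis.
- pad: Rubber pad, 20 mm across, on a sprung spindle under the strap, 100 mm from the pillar's axis; origin at the centre of its lower face. Lever up, this face is 50 mm above the table, 4 mm clear of the slab; lever down, it presses the slab with about 10 N.
- cam (a joint): Angle through which the cam lever has been pushed down, rad. 0: fully open, the lever standing 1.2 rad (69 degrees) above level; 1.2: fully down, level. The lever stands over the pillar and goes down on the side away from the strap's end: shut, it points along the plate's +x when the strap is over the slab. It stays where it is left; pushing takes 2 to 5 N at the thumb plate.
- cam_pin (a point): Middle of the lever's cross pin, on the pillar's axis, 106 mm above the table; the lever turns about this level pin, which lies square to the strap.
- thumb_plate (a point): Middle of the upper face of the lever's thumb plate, 97 mm along the lever from the cross pin and 6 mm off the lever's centre line. The plate is 38 mm long, 28 mm wide and 12 mm thick; the lever ends 116 mm from the pin, and its shank is 18 mm wide.
- slab: Loose grey sandstone slab, 112 mm (its x) by 150 mm (its y) by 26 mm, about 0.95 kg, with a dark trilobite about 65 mm long in relief (up to 8 mm) on its top; origin under its centre, z up. Lies on the fixture's mat, top 46 mm above the table.
- frag_a: Dark ammonite fragment, a curved piece about 45 mm across and 18 mm high, lying loose on the fixture plate's corner; origin on its underside near its middle.
- frag_b: Dark ammonite fragment, about 45 mm across and 16 mm high, lying loose on the fixture plate; origin on its underside near its middle.
- frag_c: Dark ammonite fragment, about 55 mm across and 20 mm high, lying loose on the table; origin on its underside near its middle.
- pick: Steel dental pick with a knurled grip, 166 mm long (its x), 9 mm thick, lying loose on the fixture plate; origin under its middle.
- dish: White ceramic sorting dish, 120 mm across, 28 mm high, loose; origin under its centre.
- jar: Amber glass jar with a black cap, 52 mm across, 75 mm high, loose; origin under its centre.
- brush: Flat dusting brush, about 145 mm long (its x) and 11 mm high, loose; origin on the table, under its ferrule.
- lens: Hand lens lying flat, 66 mm across with a wooden handle 75 mm long along its -x, 13 mm high, loose; origin under the lens.
Not all that is in view belongs to the job. What is meant by the slab is not pink, turquoise or yellow, and is the smaller of those in its own colour.

How it is judged:
By the outcome, as a careful person would: the job done as asked, in the order asked, and still so for the second after the job is handed in, with the robot touching nothing.
It also fails if it takes over 58 s, if anything falls off the work surface, if the arm or the gripper's body presses on something with over 40 N, if the wrist force passes 120 N, or if a joint passes its speed limit or range.

## Working session

There is one attempt and no reset: what is moved stays moved. The work goes in short steps, Python scripts to look and compute and a tool call to move; the robot and the scene stay as the last step left them, time stands still between calls to the robot, and variables do not carry over. Pictures are saved under pics/ and viewed, and the job is handed in when it is done.

Besides the shell and the picture viewer there is one more tool, called after "Emit:" as a command line: name --pt "numbers of a row" for each row, then --argument value for the rest. jog_arm: Moves the arm, as the interface text tells. Its arguments: {"type":"object","properties":{"moves":{"type":"array"}},"required":["moves"]}

```bash
mkdir -p pics
python3 - <<'E'
from station import *
import cv2,numpy as np,pickle
for n in ["scene","top","wrist"]:
    c=capture(n); pickle.dump(c,open(f"{n}0.pkl","wb"))
    cv2.imwrite(f"pics/{n}0.png",cv2.cvtColor(c["frame"],cv2.COLOR_RGB2BGR))
    print(n,c["fov_y"],c["cx"],c["cy"],np.round(c["world_from_camera"],3).tolist())
s=sense();print(s["time_s"],s["tcp_pos"],np.round(s["ee_rot"],3).tolist(),s["gripper_width"])
E
```

```text
scene 43.562077154536155 280.6768464254797 210.14707854764396 [[-0.258, 0.627, -0.735, 1.391], [0.966, 0.165, -0.198, 0.311], [-0.003, -0.761, -0.648, 0.995], [0.0, 0.0, 0.0, 1.0]]
top 51.626626964782936 275.28034594637035 203.9710159342222 [[0.025, -0.994, 0.105, 0.344], [-1.0, -0.024, 0.011, 0.039], [-0.008, -0.105, -0.994, 1.396], [0.0, 0.0, 0.0, 1.0]]
wrist 63.794407370862075 278.6770689688063 216.68065750722414 [[-0.389, -0.894, -0.222, 0.302], [-0.921, 0.378, 0.093, 0.549], [0.001, 0.24, -0.971, 0.383], [0.0, 0.0, 0.0, 1.0]]
0.15 [0.2430764  0.57531416 0.22172622] [[0.921, -0.389, -0.001], [-0.389, -0.921, -0.002], [0.0, 0.002, -1.0]] 0.9999776294441513
```

View pics/scene0.png

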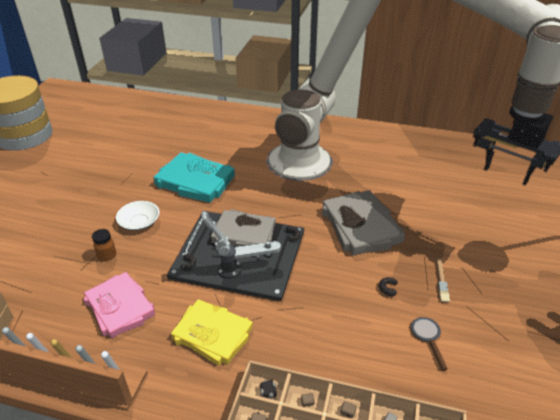

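View pics/top0.png

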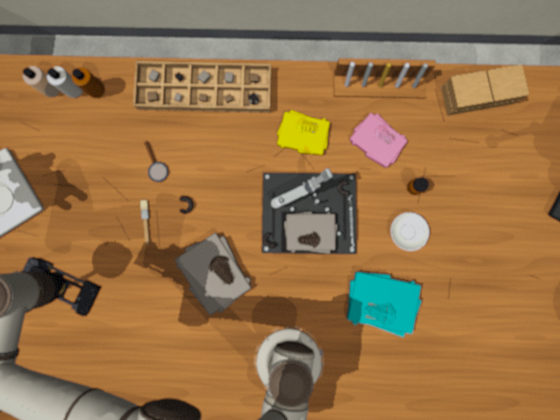

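View pics/wrist0.png

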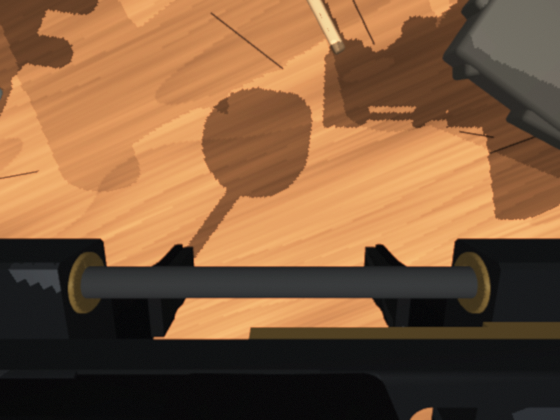

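Run:
```python
import cv2,pickle,numpy as np
for n,(x0,y0,x1,y1),k in [("top",(250,160,370,265),6),("scene",(160,195,315,305),5)]:
    f=pickle.load(open(n+"0.pkl","rb"))["frame"][y0:y1,x0:x1]
    cv2.imwrite(f"pics/{n}0_crop.png",cv2.cvtColor(cv2.resize(f,None,fx=k,fy=k,interpolation=cv2.INTER_CUBIC),cv2.COLOR_RGB2BGR))
```

```text
(no output)
```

View pics/top0_crop.png

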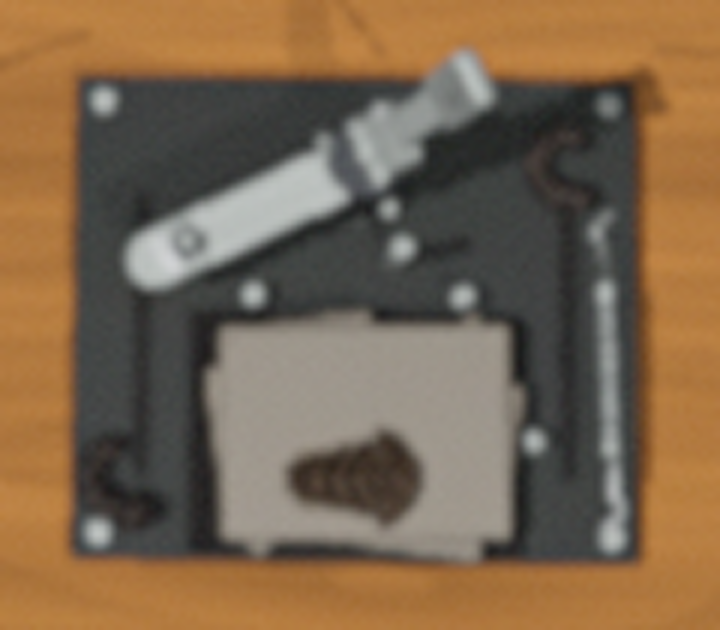

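View pics/scene0_crop.png

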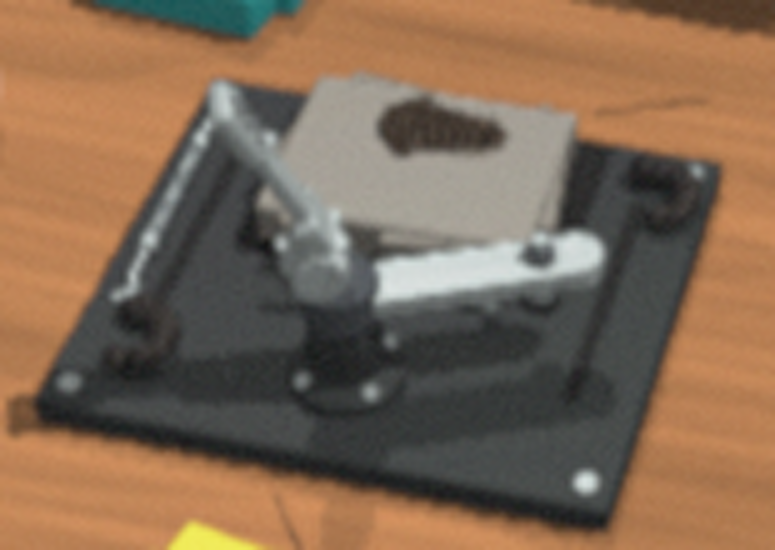

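The grey candidates in the top view are the slab on the fixture at (310,232) and a larger grey one on the table at (213,273). The slab meant is the smaller one, on the fixture's mat with locating pins, and the crop confirms it. In the top crop the strap runs from about (350,165) to its end at about (135,262). The lever stands up, leaning the other way. Next I'll measure.

```bash
cat > h.py <<'E'
import numpy as np,pickle,cv2
def ray(c,u,v):
    f=c["frame"].shape[0]/2/np.tan(np.radians(c["fov_y"]/2))
    T=np.array(c["world_from_camera"]); d=T[:3,:3]@np.array([(u-c["cx"])/f,(v-c["cy"])/f,1]); return T[:3,3],d
def onz(c,u,v,z):
    o,d=ray(c,u,v); return o+d*(z-o[2])/d[2]
def proj(c,p):
    f=c["frame"].shape[0]/2/np.tan(np.radians(c["fov_y"]/2)); T=np.array(c["world_from_camera"])
    q=T[:3,:3].T@(np.asarray(p)-T[:3,3]); return np.array([c["cx"]+f*q[0]/q[2],c["cy"]+f*q[1]/q[2]])
E
python3 - <<'E'
from h import *
t=pickle.load(open("top0.pkl","rb"));s=pickle.load(open("scene0.pkl","rb"))
m=lambda p:((p[0]+.5)/6-.5+250,(p[1]+.5)/6-.5+160)
ms=lambda p:((p[0]+.5)/5-.5+160,(p[1]+.5)/5-.5+195)
# plate corners TL(+x+y),TR(+x-y),BR,BL
C=[onz(t,*m(p),.018)[:2] for p in [(80,78),(635,88),(635,560),(75,560)]]
print("corners",np.round(C,4).tolist())
S=[onz(t,*m(p),.018)[:2] for p in [(103,101),(610,105),(612,540),(98,533)]]
print("screws",np.round(S,4).tolist(),np.mean(S,0))
Sc=[onz(s,*ms(p),.018)[:2] for p in [(586,482),(68,382),(700,172)]]
print("screws scene TL,TR,BL",np.round(Sc,4).tolist())
c=np.mean(C,0); ex=(C[0]+C[1]-C[2]-C[3]);ey=(C[0]+C[3]-C[1]-C[2])
print(c,np.linalg.norm(ex)/2,np.linalg.norm(ey)/2,np.degrees(np.arctan2(ex[1],ex[0])),np.degrees(np.arctan2(-ey[0],ey[1])))
print("spindle top",onz(t,*m((188,240)),.095), "scene",onz(s,*ms((540,245)),.095))
print("stop pin",onz(t,*m((402,246)),.084),"locpins",[onz(t,*m(p),.038)[:2].round(4).tolist() for p in [(253,294),(463,296),(534,440)]])
E
```

```text
corners [[0.5903, 0.0956], [0.5919, -0.2014], [0.3409, -0.2028], [0.3336, 0.0911]]
screws [[0.5782, 0.083], [0.5823, -0.1881], [0.351, -0.1907], [0.348, 0.0794]] [ 0.46488832 -0.05411224]
screws scene TL,TR,BL [[0.5788, 0.0814], [0.582, -0.1889], [0.3479, 0.0834]]
[ 0.46417674 -0.05437118] 0.2538799232557483 0.2955086216547136 0.6627899274617969 0.8569031699900849
spindle top [0.49535849 0.03585297 0.095     ] scene [0.50185868 0.03763971 0.095     ]
stop pin [ 0.49616951 -0.07258048  0.084     ] locpins [[0.4744, 0.0011], [0.476, -0.1087], [0.4016, -0.1465]]
```

```bash
cat >> h.py <<'E'
from scipy.spatial.transform import Rotation as Ro
PSI=0.8; PIL=np.array([0.540,-0.053])
def Rd(yaw):
    a=np.radians(yaw); c,s=np.cos(a),np.sin(a); return np.array([[c,s,0],[s,-c,0],[0,0,-1.]])
def strap(sw,r,off):
    th=np.radians(180+PSI)-sw; return PIL+r*np.array([np.cos(th),np.sin(th)])+off*np.array([np.sin(th),-np.cos(th)]), np.degrees(th)-180
def rel(p,R,p0,R0):
    return np.round(np.r_[R0.T@(np.asarray(p)-p0),Ro.from_matrix(R0.T@R).as_rotvec()],4).tolist()
E
python3 - <<'E'
from h import *; from station import sense
s=sense(); p0=s["tcp_pos"];R0=np.array(s["ee_rot"])
q,y=strap(1.14,.105,.06);print(q,y)
print(rel([*q,.16],Rd(y),p0,R0))
E
```

```text
[0.54898763 0.06759943] -64.51718864491383
[0.4794, 0.3485, 0.0623, 0.0015, -0.0007, 0.7261]
```

Emit:
jog_arm --pt "1 0.04 0.03 0 0 0 0.06" --pt "1 0.07 0.05 0 0 0 0.11" --pt "1 0.1 0.075 0.005 0 0 0.16" --pt "1 0.13 0.095 0.01 0 0 0.2" --pt "1 0.16 0.12 0.015 0 0 0.25" --pt "1 0.19 0.14 0.02 0 0 0.3" --pt "1 0.22 0.16 0.025 0 0 0.34" --pt "1 0.25 0.18 0.03 0 0 0.38" --pt "1 0.28 0.205 0.035 0 0 0.43" --pt "1 0.31 0.225 0.04 0 0 0.47"

```text
time_s: 0.98
tcp_pos: [0.4413, 0.2456, 0.1823]
ee_rot: [[0.643, -0.766, -0.001], [-0.766, -0.643, -0.0], [-0.0, 0.001, -1.0]]
wrist_force: [-0.0, 0.7, -0.5]
gripper_width: 0.325
```

Run:
```python
from h import *; from station import sense
s=sense(); p0=s["tcp_pos"];R0=np.array(s["ee_rot"]);print(s["time_s"],p0,s["gripper_width"],s["wrist_force"],np.round(s["joints"],1))
q,y=strap(1.14,.105,.06)
print(rel([*q,.16],Rd(y),p0,R0))
```

```text
0.9833 [0.44129016 0.24561072 0.18225101] 0.32459688654300667 [-0.0296704   0.67149134 -0.52199829] [ 47.5  12.4 -19.6  -0.  -58.   -7.5]
[0.2056, 0.032, 0.0222, 0.0007, 0.0001, 0.254]
```

Emit:
jog_arm --pt "1 0.04 0.01 0.005 0 0 0.06" --pt "1 0.08 0.015 0.01 0 0 0.12" --pt "1 0.12 0.02 0.015 0 0 0.18" --pt "1 0.155 0.025 0.02 0 0 0.22" --pt "1 0.185 0.03 0.022 0 0 0.25" --pt "1 0.2 0.032 0.022 0 0 0.254" --pt "1 0.2 0.032 0.022 0 0 0.254" --pt "1 0.2 0.032 0.022 0 0 0.254" --pt "1 0.2 0.032 0.022 0 0 0.254" --pt "1 0.2 0.032 0.022 0 0 0.254"

```text
time_s: 1.82
tcp_pos: [0.5453, 0.0752, 0.1606]
ee_rot: [[0.434, -0.901, -0.0], [-0.901, -0.434, 0.0], [-0.0, -0.0, -1.0]]
wrist_force: [0.2, 0.6, 0.0]
gripper_width: 0.007
```

Run:
```python
from h import *; from station import *
s=sense(); p0=s["tcp_pos"];R0=np.array(s["ee_rot"]);print(s["time_s"],p0,s["gripper_width"],s["wrist_force"],np.round(s["joints"],1))
for n in ["scene","wrist"]:
    c=capture(n);pickle.dump(c,open(n+"1.pkl","wb"));f=c["frame"]
    if n=="scene": f=cv2.resize(f[150:320,140:340],None,fx=4,fy=3.5)
    if n=="scene": f=cv2.resize(c["frame"][160:310,140:340],None,fx=4,fy=4,interpolation=cv2.INTER_CUBIC)
    cv2.imwrite(f"pics/{n}1.png",f[...,::-1])
q,y=strap(1.14,.105,.06)
print(rel([*q,.064],Rd(y),p0,R0))
```

```text
1.8167 [0.5453025  0.07516395 0.16063181] 0.007482835820568368 [0.20206573 0.60195198 0.01470868] [ 24.7  17.9 -15.3  -0.  -56.8   1. ]
[0.0084, -0.0, 0.0966, -0.0, 0.0002, 0.0036]
```

View pics/scene1.png

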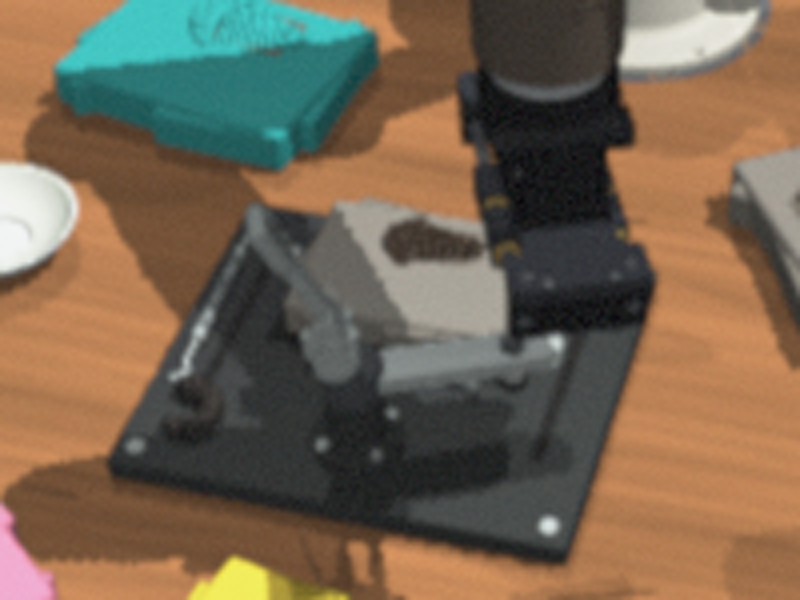

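View pics/wrist1.png

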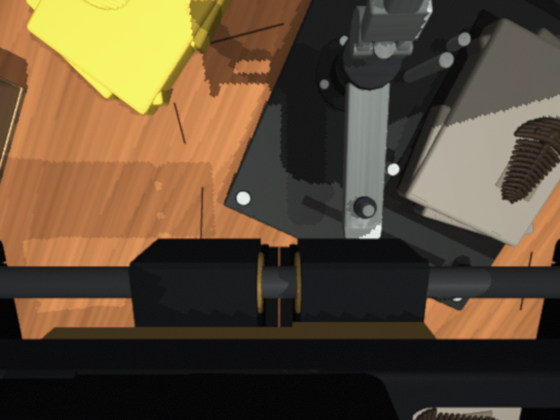

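The finger is outside the strap's free edge and lined up with it. The strap shows at wrist column 365 with the spindle at (365,208), and the fingers are at column 280. Now I'll go down and close up to the edge.

Emit:
jog_arm --pt "1 0.008 0 0.03 0 0 0" --pt "1 0.008 0 0.06 0 0 0" --pt "1 0.008 0 0.085 0 0 0" --pt "1 0.008 0 0.097 0 0 0" --pt "1 0.008 0 0.097 0 0 0" --pt "1 0.008 0.005 0.097 0 0 0" --pt "1 0.008 0.012 0.097 0 0 0" --pt "1 0.008 0.018 0.097 0 0 0" --pt "1 0.008 0.023 0.097 0 0 0" --pt "1 0.008 0.025 0.097 0 0 0"

```text
time_s: 2.75
tcp_pos: [0.526, 0.056, 0.0646]
ee_rot: [[0.432, -0.902, 0.001], [-0.902, -0.432, 0.001], [-0.0, -0.001, -1.0]]
wrist_force: [-0.7, 0.3, -1.3]
gripper_width: 0.008
```

Run:
```python
from h import *; from station import *
s=sense(); p0=s["tcp_pos"];R0=np.array(s["ee_rot"]);print(s["time_s"],p0,s["wrist_force"],np.round(s["joints"],1))
for n in ["scene","wrist"]:
    c=capture(n);pickle.dump(c,open(n+"2.pkl","wb"));f=c["frame"]
    if n=="scene": f=cv2.resize(c["frame"][160:310,140:340],None,fx=4,fy=4,interpolation=cv2.INTER_CUBIC)
    cv2.imwrite(f"pics/{n}2.png",f[...,::-1])
for sw in np.arange(1.1,-.06,-.1):
    q,y=strap(sw,.105,.029); print(round(sw,2),rel([*q,.064],Rd(y),p0,R0))
```

```text
2.75 [0.5259918  0.05600867 0.06459338] [-0.72775148  0.31296291 -1.30089766] [ 23.7  22.7 -24.7  -0.  -42.5   2. ]
1.1 [-0.0017, 0.0095, 0.0006, -0.0014, 0.0001, -0.0379]
1.0 [-0.0036, 0.0202, 0.0006, -0.0014, -0.0, -0.1379]
0.9 [-0.0045, 0.031, 0.0006, -0.0014, -0.0001, -0.2379]
0.8 [-0.0043, 0.0419, 0.0005, -0.0014, -0.0001, -0.3379]
0.7 [-0.003, 0.0527, 0.0005, -0.0014, -0.0002, -0.4379]
0.6 [-0.0007, 0.0634, 0.0005, -0.0014, -0.0003, -0.5379]
0.5 [0.0027, 0.0737, 0.0005, -0.0013, -0.0004, -0.6379]
0.4 [0.0072, 0.0837, 0.0005, -0.0013, -0.0004, -0.7379]
0.3 [0.0126, 0.0931, 0.0005, -0.0013, -0.0005, -0.8379]
0.2 [0.0189, 0.102, 0.0005, -0.0013, -0.0006, -0.9379]
0.1 [0.026, 0.1102, 0.0004, -0.0013, -0.0006, -1.0379]
-0.0 [0.034, 0.1176, 0.0004, -0.0013, -0.0007, -1.1379]
```

View pics/scene2.png

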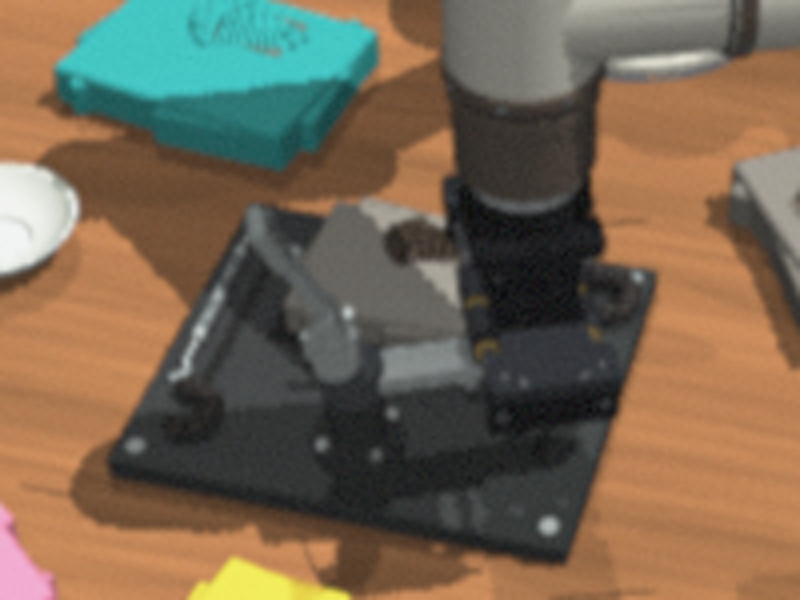

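View pics/wrist2.png

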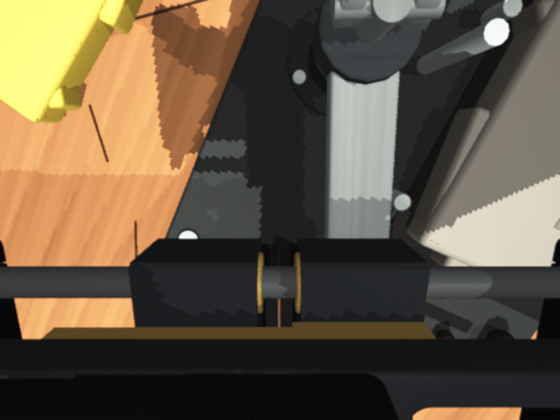

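The tip is just clear of the strap edge. I'll start the arc push.

Emit:
jog_arm --pt "1 -0.002 0.01 0 0 0 -0.04" --pt "1 -0.003 0.015 0 0 0 -0.09" --pt "1 -0.0035 0.02 0 0 0 -0.14" --pt "1 -0.004 0.0255 0 0 0 -0.19" --pt "1 -0.0045 0.031 0 0 0 -0.24" --pt "1 -0.0045 0.0365 0 0 0 -0.29" --pt "1 -0.0043 0.042 0 0 0 -0.34" --pt "1 -0.0035 0.0475 0 0 0 -0.39" --pt "1 -0.003 0.053 0 0 0 -0.44" --pt "1 -0.002 0.058 0 0 0 -0.49"

```text
time_s: 3.68
tcp_pos: [0.4744, 0.0335, 0.0641]
ee_rot: [[0.807, -0.59, 0.003], [-0.59, -0.807, 0.001], [0.001, -0.002, -1.0]]
wrist_force: [0.3, 1.7, -0.7]
gripper_width: 0.009
```

Run:
```python
from h import *; from station import *
s=sense(); p0=s["tcp_pos"];R0=np.array(s["ee_rot"]);print(s["time_s"],p0,s["wrist_force"],np.round(s["joints"],1))
for n in ["wrist","top"]:
    c=capture(n);f=c["frame"]
    if n=="top":f=cv2.resize(f[160:265,250:370],None,fx=6,fy=5.5)
    cv2.imwrite(f"pics/{n}3.png",f[...,::-1])
for sw in np.arange(.6,-.06,-.1):
    q,y=strap(sw,.105,.029); print(round(sw,2),rel([*q,.064],Rd(y),p0,R0))
```

```text
3.6833 [0.4743735  0.03349687 0.06408676] [ 0.27748024  1.7485105  -0.69841053] [ 23.7  18.5 -32.1   0.  -39.3  30.2]
0.6 [-0.0022, 0.0069, 0.0001, -0.0023, -0.0015, -0.045]
0.5 [-0.0041, 0.0176, 0.0, -0.0023, -0.0016, -0.145]
0.4 [-0.0049, 0.0285, 0.0, -0.0022, -0.0017, -0.245]
0.3 [-0.0046, 0.0393, -0.0, -0.0021, -0.0018, -0.345]
0.2 [-0.0032, 0.0501, -0.0, -0.002, -0.0019, -0.445]
0.1 [-0.0008, 0.0608, -0.0001, -0.0019, -0.002, -0.545]
0.0 [0.0027, 0.0711, -0.0001, -0.0018, -0.0021, -0.645]
```

View pics/wrist3.png

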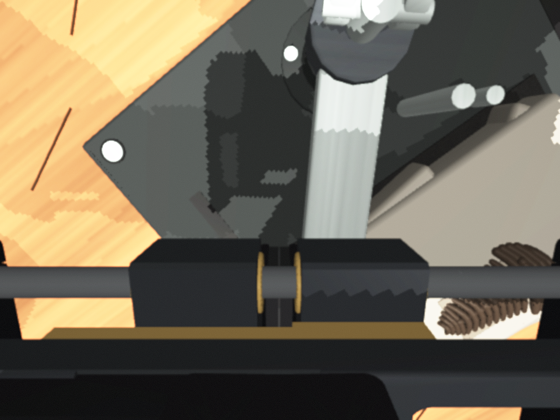

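View pics/top3.png

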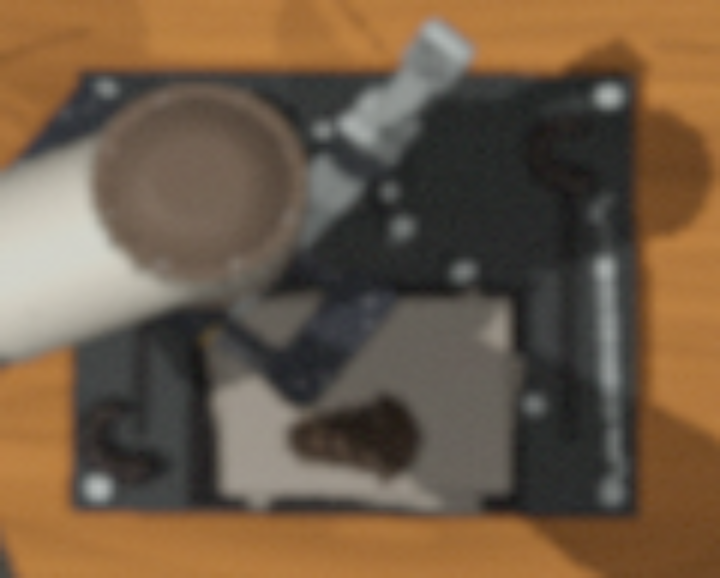

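The strap is turning with the finger, the slab has not moved and the lever is still up. Continuing the push.

Emit:
jog_arm --pt "1 -0.002 0.006 0 0 0 -0.04" --pt "1 -0.003 0.012 0 0 0 -0.09" --pt "1 -0.004 0.0175 0 0 0 -0.145" --pt "1 -0.0045 0.023 0 0 0 -0.195" --pt "1 -0.005 0.0285 0 0 0 -0.245" --pt "1 -0.0048 0.034 0 0 0 -0.295" --pt "1 -0.0046 0.0393 0 0 0 -0.345" --pt "1 -0.004 0.0447 0 0 0 -0.395" --pt "1 -0.0032 0.05 0 0 0 -0.445" --pt "1 -0.002 0.0555 0 0 0 -0.495"

```text
time_s: 4.62
tcp_pos: [0.44, -0.0102, 0.064]
ee_rot: [[0.991, -0.137, 0.002], [-0.137, -0.991, 0.001], [0.002, -0.001, -1.0]]
wrist_force: [0.2, 1.7, -0.3]
gripper_width: 0.003
```

Run:
```python
from h import *; from station import *
s=sense(); p0=s["tcp_pos"];R0=np.array(s["ee_rot"]);print(s["time_s"],p0,s["wrist_force"],np.round(s["joints"],1))
for n in ["wrist"]:
    c=capture(n);f=c["frame"]
    cv2.imwrite(f"pics/{n}4.png",f[...,::-1])
for sw in np.arange(.15,-.11,-.05):
    q,y=strap(sw,.105,.029); print(round(sw,2),rel([*q,.064],Rd(y),p0,R0))
```

```text
4.6167 [ 0.44003811 -0.01021639  0.06400744] [ 0.20514633  1.67956068 -0.33457607] [ 20.   15.6 -36.8   0.  -37.5  62.2]
0.15 [-0.0002, -0.0002, 0.0, -0.0009, -0.0019, -0.0013]
0.1 [-0.0015, 0.0051, 0.0, -0.0008, -0.0019, -0.0513]
0.05 [-0.0025, 0.0105, -0.0, -0.0008, -0.0019, -0.1013]
-0.0 [-0.0033, 0.0159, -0.0, -0.0007, -0.0019, -0.1513]
-0.05 [-0.0038, 0.0213, -0.0, -0.0007, -0.002, -0.2013]
-0.1 [-0.004, 0.0267, -0.0, -0.0006, -0.002, -0.2513]
```

View pics/wrist4.png

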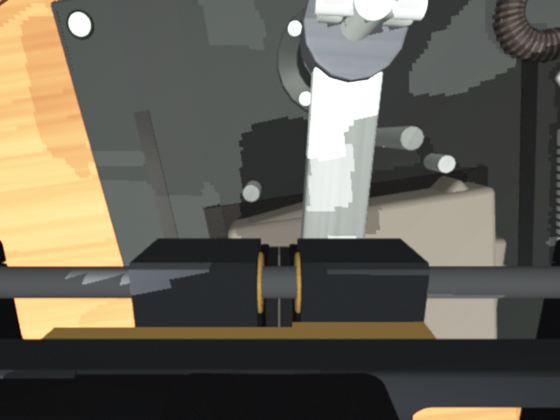

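Emit:
jog_arm --pt "1 -0.001 0.003 0 0 0 -0.03" --pt "1 -0.0015 0.005 0 0 0 -0.05" --pt "1 -0.002 0.0075 0 0 0 -0.075" --pt "1 -0.0025 0.01 0 0 0 -0.1" --pt "1 -0.003 0.0125 0 0 0 -0.125" --pt "1 -0.0033 0.0145 0 0 0 -0.15" --pt "1 -0.0033 0.016 0 0 0 -0.15" --pt "1 -0.0033 0.017 0 0 0 -0.15" --pt "1 -0.0033 0.018 0 0 0 -0.15" --pt "1 -0.0033 0.018 0 0 0 -0.15"

```text
time_s: 5.5
tcp_pos: [0.4334, -0.0279, 0.0636]
ee_rot: [[1.0, 0.01, 0.0], [0.01, -1.0, 0.0], [0.0, -0.0, -1.0]]
wrist_force: [0.3, 0.9, 0.3]
gripper_width: 0.002
```

Run:
```python
from h import *; from station import *
s=sense(); print(s["time_s"],s["tcp_pos"],s["wrist_force"])
for n in ["wrist"]:
    c=capture(n);f=c["frame"]
    cv2.imwrite(f"pics/{n}5.png",f[...,::-1])
```

```text
5.5 [ 0.43344264 -0.02788702  0.06358732] [0.27591545 0.87104322 0.26100101]
```

View pics/wrist5.png

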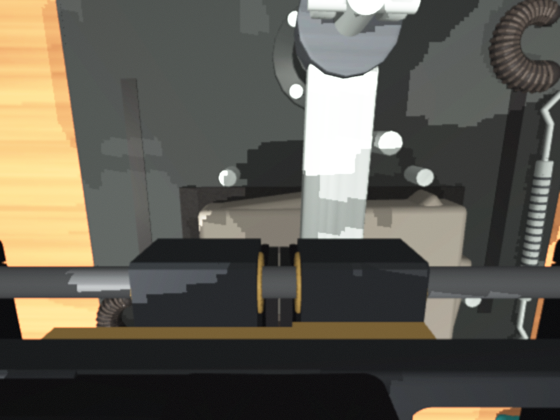

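The stop pin top at (388,142) still shows a small gap to the strap edge at column ~373. The force is low, so I'll push on in small steps.

Emit:
jog_arm --pt "1 0 0.001 0 0 0 0" --pt "1 0 0.002 0 0 0 0" --pt "1 0 0.003 0 0 0 0" --pt "1 0 0.004 0 0 0 0" --pt "1 0 0.005 0 0 0 0" --pt "1 0 0.0055 0 0 0 0" --pt "1 0 0.006 0 0 0 0" --pt "1 0 0.006 0 0 0 0" --pt "1 0 0.006 0 0 0 0" --pt "1 0 0.006 0 0 0 0"

```text
time_s: 6.38
tcp_pos: [0.4331, -0.0319, 0.0635]
ee_rot: [[1.0, 0.01, 0.0], [0.01, -1.0, 0.003], [0.0, -0.003, -1.0]]
wrist_force: [-4.2, 14.0, 3.8]
gripper_width: 0.012
```

Run:
```python
from h import *; from station import *
s=sense(); print(s["time_s"],s["tcp_pos"],s["wrist_force"])
for n in ["wrist"]:
    c=capture(n);f=cv2.resize(c["frame"][0:260,180:500],None,fx=2.3,fy=2.3)
    cv2.imwrite(f"pics/{n}6.png",f[...,::-1])
```

```text
6.3833 [ 0.43306659 -0.03191966  0.06349712] [-4.16136025 14.0230296   3.83352921]
```

View pics/wrist6.png

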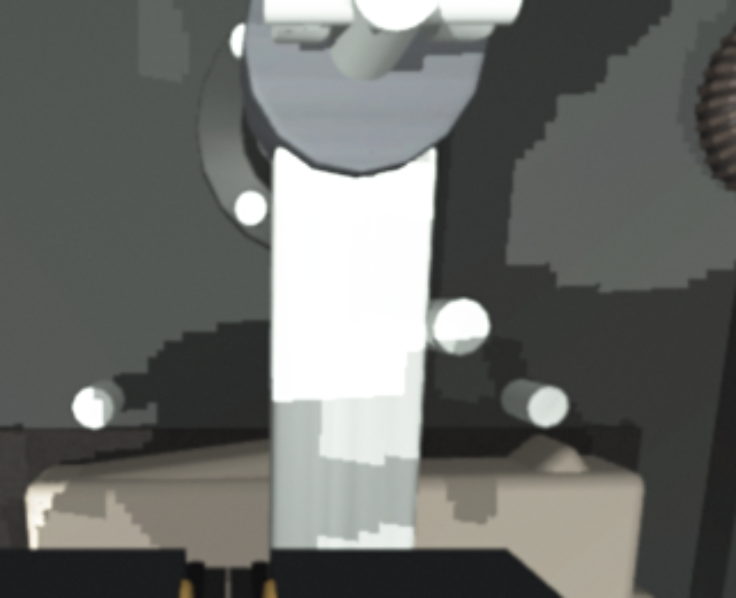

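14 N against the push: the strap is against its stop pin at crop (460,325), with no gap left. Next I'll back off, rise, and go over to the lever.

Emit:
jog_arm --pt "1 0 -0.005 0 0 0 0" --pt "1 0 -0.02 0 0 0 0" --pt "1 0 -0.03 0 0 0 0" --pt "1 0 -0.03 -0.03 0 0 0" --pt "1 0 -0.03 -0.065 0 0 0" --pt "1 0 -0.03 -0.1 0 0 0" --pt "1 0 -0.03 -0.135 0 0 0" --pt "1 0 -0.03 -0.165 0 0 0" --pt "1 0 -0.03 -0.172 0 0 0" --pt "1 0 -0.03 -0.172 0 0 0"

```text
time_s: 7.27
tcp_pos: [0.4342, -0.0036, 0.2379]
ee_rot: [[1.0, 0.011, 0.006], [0.011, -1.0, 0.002], [0.006, -0.002, -1.0]]
wrist_force: [-0.5, -0.4, -0.6]
gripper_width: 0.006
```

Run:
```python
from h import *; from station import *
s=sense(); p0=s["tcp_pos"];R0=np.array(s["ee_rot"]); print(s["time_s"],s["tcp_pos"],s["wrist_force"])
for n in ["wrist","scene"]:
    c=capture(n);f=c["frame"];pickle.dump(c,open(n+"7.pkl","wb"))
    if n=="scene": f=cv2.resize(c["frame"][160:310,140:340],None,fx=4,fy=4,interpolation=cv2.INTER_CUBIC)
    cv2.imwrite(f"pics/{n}7.png",f[...,::-1])
print(rel([.545,-.0525,.235],Rd(.8),p0,R0),rel([.545,-.0525,.202],Rd(.8),p0,R0))
```

```text
7.2667 [ 0.43416559 -0.00355135  0.2379362 ] [-0.51313157 -0.43929218 -0.56917708]
[0.1102, 0.0502, 0.0035, -0.0015, -0.0056, -0.0025] [0.1101, 0.0503, 0.0365, -0.0015, -0.0056, -0.0025]
```

View pics/wrist7.png

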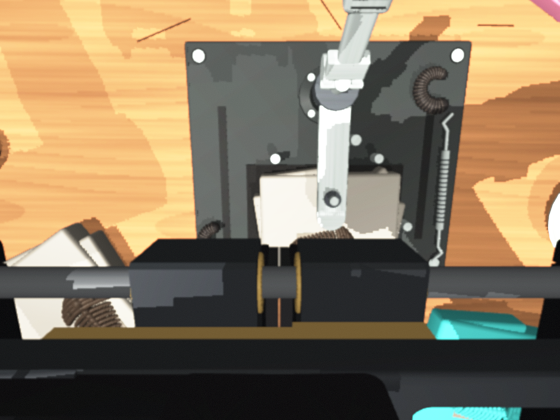

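View pics/scene7.png

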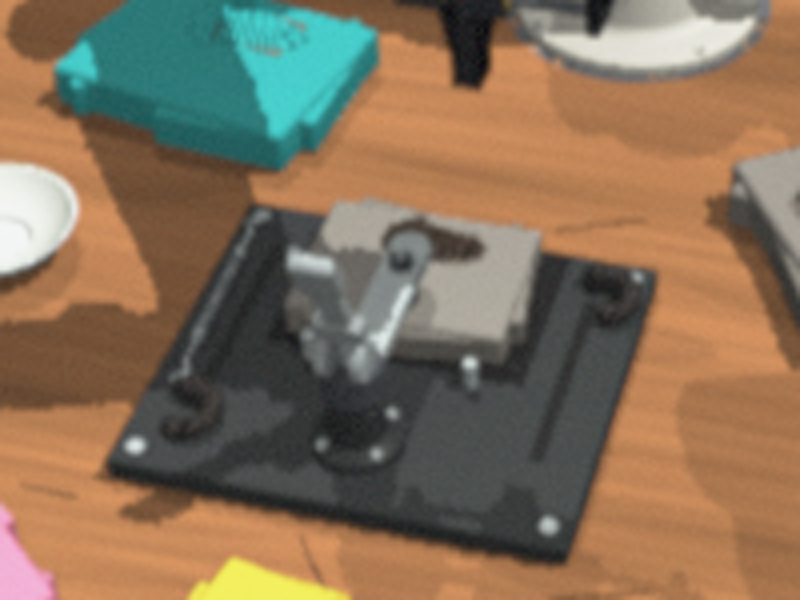

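The strap now points over the slab with its spindle at wrist (333,200), the lever is still up, and the slab is undisturbed. Moving to the thumb plate.

Emit:
jog_arm --pt "1 0.025 0.012 0 0 -0.003 0" --pt "1 0.055 0.027 0.001 0 -0.005 0" --pt "1 0.085 0.04 0.003 0 -0.0056 0" --pt "1 0.105 0.05 0.0035 0 -0.0056 0" --pt "1 0.11 0.05 0.0035 0 -0.0056 0" --pt "1 0.11 0.05 0.01 0 -0.0056 0" --pt "1 0.11 0.05 0.025 0 -0.0056 0" --pt "1 0.11 0.05 0.036 0 -0.0056 0" --pt "1 0.11 0.05 0.036 0 -0.0056 0" --pt "1 0.11 0.05 0.036 0 -0.0056 0"

```text
time_s: 8.2
tcp_pos: [0.5418, -0.0524, 0.1982]
ee_rot: [[1.0, 0.012, -0.009], [0.012, -1.0, -0.001], [-0.009, 0.001, -1.0]]
wrist_force: [0.0, -0.1, 0.2]
gripper_width: 0.005
```

```bash
cat >> h.py <<'E'
def corner(phi,L=.100):
    t=1.2-phi; return .540+L*np.cos(t)-.006*np.sin(t), .106+L*np.sin(t)+.006*np.cos(t)
E
python3 - <<'E'
from h import *; from station import *
s=sense(); p0=s["tcp_pos"];R0=np.array(s["ee_rot"]); print(s["time_s"],s["tcp_pos"],s["wrist_force"])
for n in ["wrist","scene"]:
    c=capture(n);f=c["frame"]
    if n=="scene": f=cv2.resize(c["frame"][160:310,140:340],None,fx=4,fy=4,interpolation=cv2.INTER_CUBIC)
    cv2.imwrite(f"pics/{n}8.png",f[...,::-1])
for ph in np.arange(0,1.31,.1):
    x,z=corner(ph); print(round(ph,1),rel([x-.0095,-.0525,z],Rd(.8),p0,R0)[:3])
E
```

```text
8.2 [ 0.54183931 -0.05242357  0.19823845] [ 0.03010495 -0.09259905  0.21109352]
0.0 [0.0193, 0.0003, -0.0033]
0.1 [0.0287, 0.0004, 0.0001]
0.2 [0.0377, 0.0005, 0.0045]
0.3 [0.0462, 0.0006, 0.0098]
0.4 [0.0542, 0.0007, 0.0158]
0.5 [0.0615, 0.0008, 0.0227]
0.6 [0.0681, 0.0009, 0.0302]
0.7 [0.0739, 0.0009, 0.0384]
0.8 [0.0789, 0.001, 0.047]
0.9 [0.0829, 0.001, 0.0562]
1.0 [0.0861, 0.0011, 0.0657]
1.1 [0.0883, 0.0011, 0.0755]
1.2 [0.0894, 0.0011, 0.0854]
1.3 [0.0896, 0.0011, 0.0954]
```

View pics/wrist8.png

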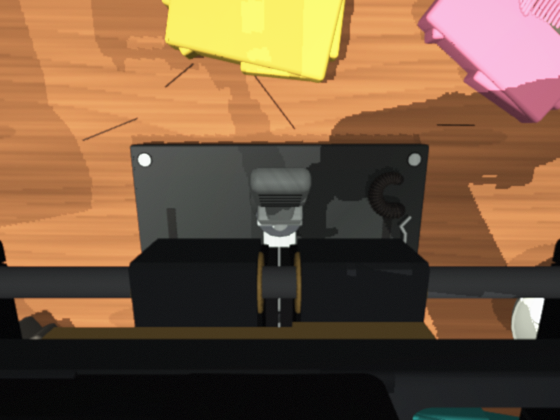

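View pics/scene8.png

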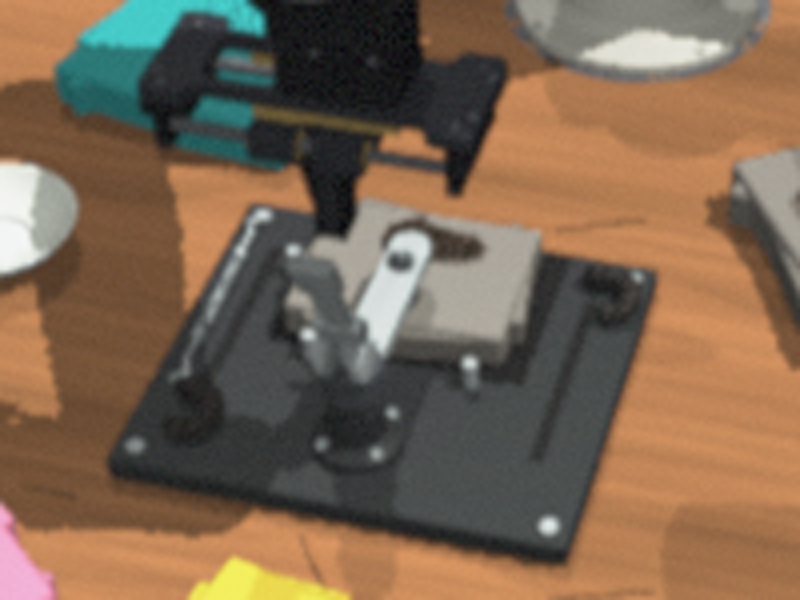

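The lever is centred on the fingers, with the thumb plate at wrist (280,190). I'll start pushing along its arc.

Emit:
jog_arm --pt "1 0.008 0 -0.003 0 0 0" --pt "1 0.015 0 -0.003 0 0 0" --pt "1 0.02 0 -0.003 0 0 0" --pt "1 0.0245 0 -0.001 0 0 0" --pt "1 0.029 0 0 0 0 0" --pt "1 0.0335 0 0.002 0 0 0" --pt "1 0.038 0 0.0045 0 0 0" --pt "1 0.042 0 0.007 0 0 0" --pt "1 0.046 0 0.01 0 0 0" --pt "1 0.05 0 0.013 0 0 0"

```text
time_s: 9.13
tcp_pos: [0.5941, -0.0521, 0.186]
ee_rot: [[1.0, 0.011, -0.005], [0.011, -1.0, -0.0], [-0.005, 0.0, -1.0]]
wrist_force: [-1.1, 0.1, 2.4]
gripper_width: 0.003
```

```bash
cat > l.py <<'E'
from h import *; from station import *
import sys
k=sys.argv[1]
s=sense(); p0=s["tcp_pos"];R0=np.array(s["ee_rot"]); print(s["time_s"],s["tcp_pos"],s["wrist_force"],np.round(R0[:,2],3))
for n in ["wrist","scene"]:
    c=capture(n);f=c["frame"];pickle.dump(c,open(n+k+".pkl","wb"))
    if n=="scene": f=cv2.resize(c["frame"][160:310,140:340],None,fx=4,fy=4,interpolation=cv2.INTER_CUBIC)
    cv2.imwrite(f"pics/{n}{k}.png",f[...,::-1])
for ph in np.arange(0.3,1.31,.1):
    x,z=corner(ph); print(round(ph,1),rel([x-.0095,-.0525,z],Rd(.8),p0,R0))
E
python3 l.py 9
```

```text
9.1333 [ 0.59407077 -0.05210147  0.18603048] [-1.09091582  0.0688428   2.41453167] [-0.005 -0.    -1.   ]
0.3 [-0.0061, 0.0003, -0.002, 0.0001, 0.0052, -0.0026]
0.4 [0.0018, 0.0004, 0.0041, 0.0001, 0.0052, -0.0026]
0.5 [0.0091, 0.0005, 0.011, 0.0001, 0.0052, -0.0026]
0.6 [0.0157, 0.0006, 0.0185, 0.0001, 0.0052, -0.0026]
0.7 [0.0214, 0.0006, 0.0267, 0.0001, 0.0052, -0.0026]
0.8 [0.0264, 0.0007, 0.0354, 0.0001, 0.0052, -0.0026]
0.9 [0.0304, 0.0007, 0.0446, 0.0001, 0.0052, -0.0026]
1.0 [0.0335, 0.0008, 0.0541, 0.0001, 0.0052, -0.0026]
1.1 [0.0357, 0.0008, 0.0639, 0.0001, 0.0052, -0.0026]
1.2 [0.0368, 0.0008, 0.0738, 0.0001, 0.0052, -0.0026]
1.3 [0.037, 0.0008, 0.0839, 0.0001, 0.0052, -0.0026]
```

View pics/scene9.png

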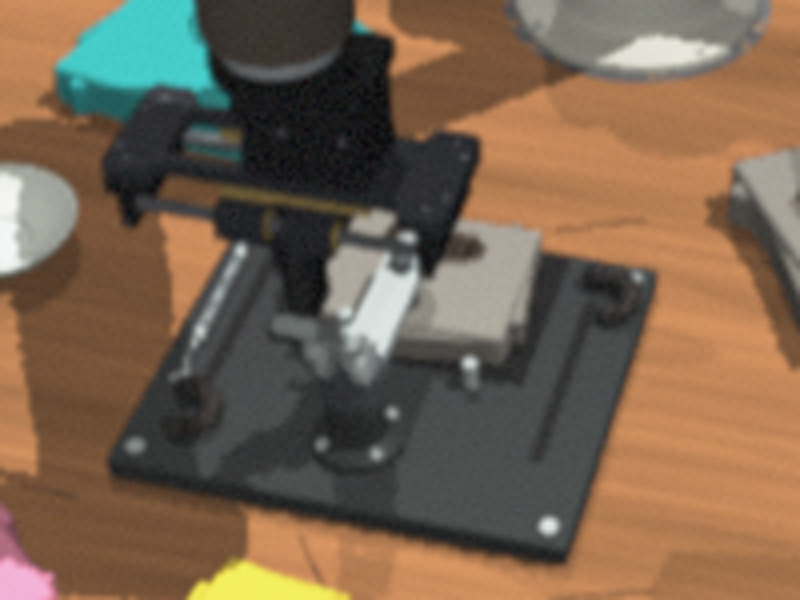

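View pics/wrist9.png

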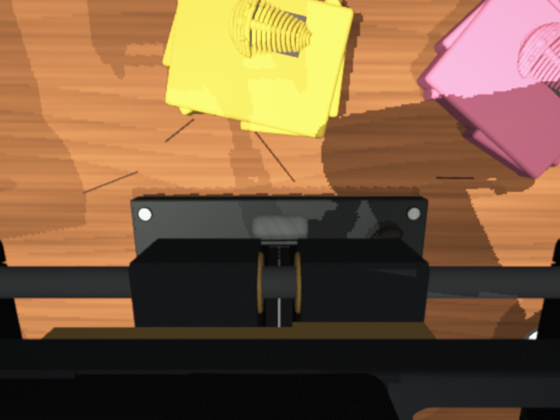

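The lever is moving down under the finger with about 2.5 N. Continuing.

Emit:
jog_arm --pt "1 0.002 0 0.004 0 0 0" --pt "1 0.006 0 0.0075 0 0 0" --pt "1 0.009 0 0.011 0 0.002 0" --pt "1 0.0125 0 0.0148 0 0.003 0" --pt "1 0.0157 0 0.0185 0 0.004 0" --pt "1 0.0185 0 0.0225 0 0.005 0" --pt "1 0.0214 0 0.0267 0 0.005 0" --pt "1 0.024 0 0.031 0 0.005 0" --pt "1 0.0264 0 0.0354 0 0.005 0" --pt "1 0.0285 0 0.04 0 0.005 0"

```text
time_s: 10.07
tcp_pos: [0.6222, -0.0518, 0.1457]
ee_rot: [[1.0, 0.011, -0.0], [0.011, -1.0, -0.0], [-0.0, 0.0, -1.0]]
wrist_force: [-0.5, 0.5, 2.2]
gripper_width: 0.006
```

```bash
python3 l.py 10 | sed -n '1p;7,20p'
```

```text
10.0667 [ 0.62221072 -0.05176587  0.14573909] [-0.52469058  0.47019233  2.24728618] [-0. -0. -1.]
0.8 [-0.0019, 0.0007, -0.0047, 0.0, 0.0001, -0.0027]
0.9 [0.002, 0.0008, 0.0045, 0.0, 0.0001, -0.0027]
1.0 [0.0051, 0.0008, 0.014, 0.0, 0.0001, -0.0027]
1.1 [0.0072, 0.0008, 0.0238, 0.0, 0.0001, -0.0027]
1.2 [0.0083, 0.0008, 0.0337, 0.0, 0.0001, -0.0027]
1.3 [0.0084, 0.0008, 0.0438, 0.0, 0.0001, -0.0027]
```

View pics/scene10.png

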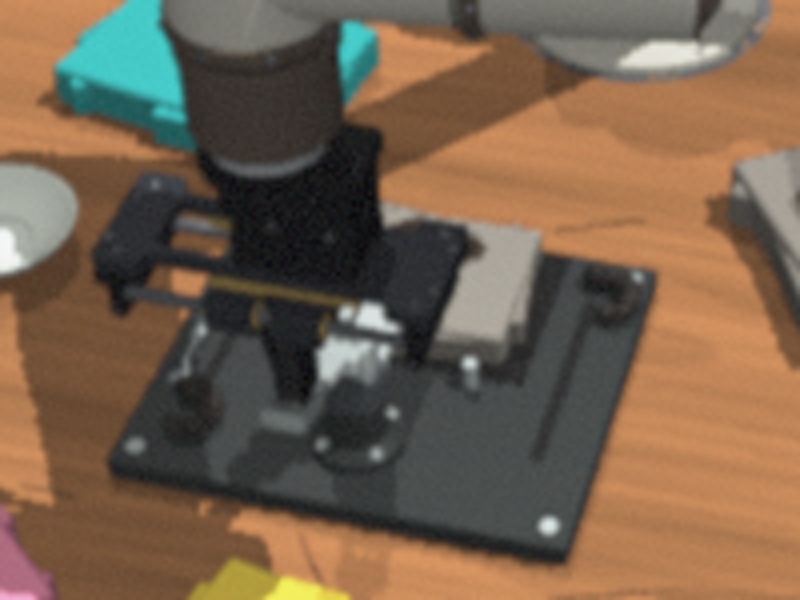

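Emit:
jog_arm --pt "1 0.002 0.001 0.0045 0 0 0" --pt "1 0.0035 0.001 0.009 0 0 0" --pt "1 0.005 0.001 0.014 0 0 0" --pt "1 0.006 0.001 0.018 0 0 0" --pt "1 0.007 0.001 0.022 0 0 0" --pt "1 0.0075 0.001 0.026 0 0 0" --pt "1 0.008 0.001 0.029 0 0 0" --pt "1 0.0083 0.001 0.032 0 0 0" --pt "1 0.0083 0.001 0.0335 0 0 0" --pt "1 0.0083 0.001 0.0335 0 0 0"

```text
time_s: 11.0
tcp_pos: [0.6301, -0.0528, 0.1124]
ee_rot: [[1.0, 0.011, -0.001], [0.011, -1.0, -0.0], [-0.001, 0.0, -1.0]]
wrist_force: [-0.4, -1.0, -0.2]
gripper_width: 0.007
```

```bash
python3 l.py 11 | sed -n '1p;11,20p'
```

```text
11.0 [ 0.6301141  -0.05277436  0.1123904 ] [-0.43583292 -0.98917645 -0.18814082] [-0.001 -0.    -1.   ]
1.2 [0.0004, -0.0003, 0.0004, 0.0002, 0.0006, -0.0028]
1.3 [0.0005, -0.0003, 0.0104, 0.0002, 0.0006, -0.0028]
```

View pics/scene11.png

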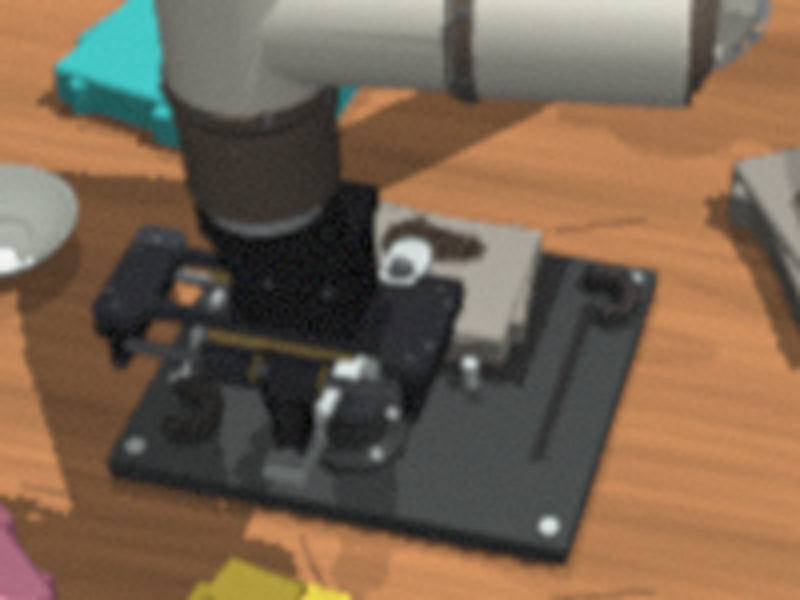

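The TCP is at the expected bottom height, but the force shows no hard stop yet, so I'll press a few mm more.

Emit:
jog_arm --pt "1 0 0 0.001 0 0 0" --pt "1 0 0 0.002 0 0 0" --pt "1 0 0 0.003 0 0 0" --pt "1 0 0 0.0035 0 0 0" --pt "1 0 0 0.004 0 0 0" --pt "1 0 0 0.004 0 0 0" --pt "1 0 0 0.004 0 0 0" --pt "1 0 0 0.004 0 0 0" --pt "1 0 0 0.004 0 0 0" --pt "1 0 0 0.004 0 0 0"

```text
time_s: 11.93
tcp_pos: [0.6303, -0.0529, 0.1116]
ee_rot: [[1.0, 0.012, 0.001], [0.012, -1.0, -0.001], [0.001, 0.001, -1.0]]
wrist_force: [-4.8, 0.9, 12.5]
gripper_width: 0.003
```

12.5 N with the tip stopped at z = 0.1116 (plate top 0.112 when level), so the lever is on its stop. I'll retreat straight up and check.

Emit:
jog_arm --pt "1 0 0 -0.005 0 0 0" --pt "1 0 0 -0.02 0 0 0" --pt "1 0 0 -0.05 0 0 0" --pt "1 0 0 -0.08 0 0 0" --pt "1 0 0.03 -0.1 0 0 0" --pt "1 0 0.06 -0.12 0 0 0" --pt "1 0 0.09 -0.14 0 0 0" --pt "1 0 0.12 -0.15 0 0 0" --pt "1 0 0.15 -0.15 0 0 0" --pt "1 0 0.15 -0.15 0 0 0"

```text
time_s: 12.77
tcp_pos: [0.6316, -0.2074, 0.259]
ee_rot: [[1.0, 0.006, 0.001], [0.006, -1.0, -0.001], [0.001, 0.001, -1.0]]
wrist_force: [0.1, 0.8, -0.6]
gripper_width: 0.008
```

Emit:
jog_arm --pt "1 0 0.03 0 0 0 0" --pt "1 0 0.06 0 0 0 0" --pt "1 0 0.09 0 0 0 0" --pt "1 0 0.11 0 0 0 0" --pt "1 0 0.12 0 0 0 0" --pt "1 0 0.12 0 0 0 0" --pt "1 0 0.12 0 0 0 0" --pt "1 0 0.12 0 0 0 0" --pt "1 0 0.12 0 0 0 0" --pt "1 0 0.12 0 0 0 0"

```text
time_s: 13.6
tcp_pos: [0.6335, -0.3213, 0.259]
ee_rot: [[1.0, 0.013, -0.0], [0.013, -1.0, 0.0], [-0.0, -0.0, -1.0]]
wrist_force: [-0.4, 0.1, -0.1]
gripper_width: 0.002
```

Run:
```python
from h import *; from station import *
s=sense();print(s["time_s"],s["tcp_pos"],s["wrist_force"])
a=capture("top");b=capture("scene");pickle.dump(a,open("topF.pkl","wb"))
cv2.imwrite("pics/topF.png",cv2.resize(a["frame"][150:265,250:370],None,fx=5,fy=5,interpolation=cv2.INTER_CUBIC)[...,::-1])
cv2.imwrite("pics/sceneF.png",cv2.resize(b["frame"][160:310,140:340],None,fx=4,fy=4,interpolation=cv2.INTER_CUBIC)[...,::-1])
```

```text
13.6 [ 0.63347126 -0.32133111  0.25899373] [-0.37026321  0.0959427  -0.08464631]
```

View pics/topF.png

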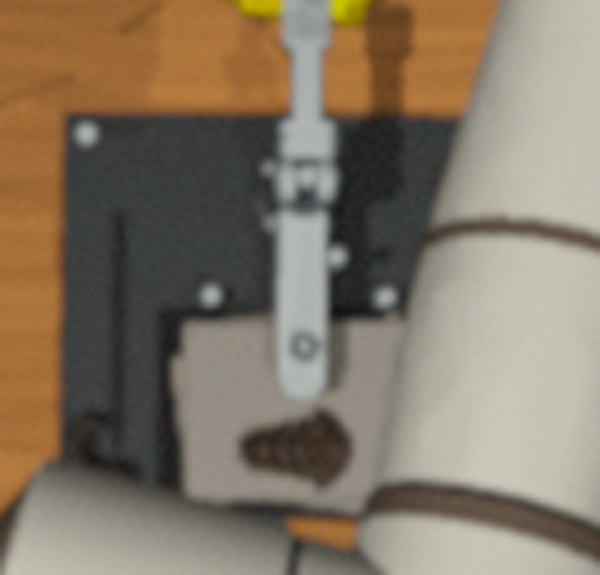

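View pics/sceneF.png

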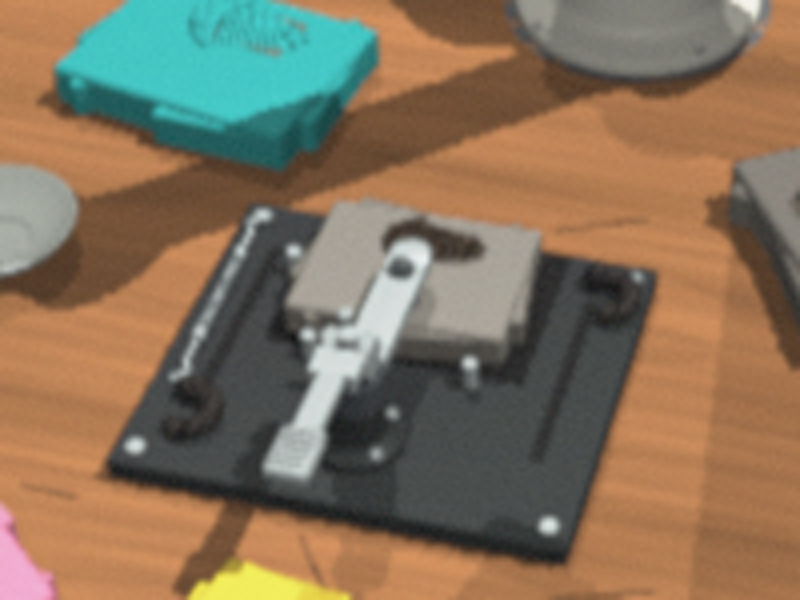

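Run:
```python
from h import *
b=pickle.load(open("scene0.pkl","rb"));a=pickle.load(open("topF.pkl","rb"))
for ph in (1.0,1.1,1.2):
    t=1.2-ph; p=[.540+.097*np.cos(t)-.006*np.sin(t),-.0515,.106+.097*np.sin(t)+.006*np.cos(t)]
    print(ph,"scene crop",(proj(b,p)-[140,160])*4,"top crop",(proj(a,p)-[250,150])*5)
print("spindle pred top crop",(proj(a,[.440,-.0544,.088])-[250,150])*5,(proj(a,[.440,-.0544,.095])-[250,150])*5)
print("spindle scene",(proj(b,[.440,-.0544,.088])-[140,160])*4,(proj(b,[.440,-.0544,.095])-[140,160])*4)
```

```text
1.0 scene crop [293.08200785 417.70584609] top crop [307.65798462  12.36540971]
1.1 scene crop [293.25745388 431.85606141] top crop [306.52167614  12.56222292]
1.2 scene crop [294.0470672  444.88606614] top crop [305.35724776  14.37737156]
spindle pred top crop [301.95297877 343.93742494] [302.79647086 343.10279724]
spindle scene [400.21724173 252.45564173] [399.63977105 244.36034846]
```

The projections agree. The thumb plate is seen at scene crop ≈(295,448), against (294,445) predicted for cam 1.2. The spindle is at top crop (303,347), against (302,344) for swing 0. Handing in.

```bash
python3 -c "
from station import *
print(finish_job()); print(sense()['time_s'])"
```

```text
the job is handed in; nothing more can be done
None
the job is handed in; nothing more can be done
```

The slab is clamped and the job is handed in. With the shut fingers' side I pushed the strap round until it met its stop pin; the reaction rose to about 14 N. Then I pushed the lever down along its arc until it stopped dead, with 12.5 N at the tip and the tip at z = 0.1116 m. The arm backed off clear, and the clock read 13.6 s just before I handed in.

**Last checks:** the pictures show the strap against its pin, with the spindle within about 1 mm of where swing 0 puts it. The thumb plate is where a fully shut lever puts it. The slab, and the fragments and pick as far as the two views show them, look unmoved. No check failed or disagreed. The arm partly hid the fixture in the last top view, so the -y side was checked only in the scene view. I did not measure the pad's force on the slab.

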